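# Set the dish shaker's locked dial and start the run

## Robot

A 7-joint arm with a two-finger parallel gripper is mounted at the origin on a cart in front of the work surface, level with it; the furniture and walls round the work are solid. World frame = base frame: x ahead of the robot, y to its left, z up, the work surface at z = 0. Lengths are in mm, angles in rad, forces in N, time in s.
With the tool pointing down it reaches from about 400 to 875 mm from the base axis. Payload 4.4 kg.
Tool frame: the origin (TCP) lies at the very end of the fingers, on their centre line; the grasp point (between the pads) lies 19 mm behind it (ctrl.grasp_offset is the distance from the TCP to the grasp point, in mm); z points along the fingers, y is the line along which they close (so a half turn about z gives the same grasp; the last joint's range is limited). The gripper opens to 85 mm and grips with 20 to 120 N. Pads are 22 mm wide; open, the fingers measure 114 mm over their backs; the gripper's body (76 mm by 85 mm) begins 54 mm behind the grasp point. The pads swing forward as they close: fully open they stand 13 mm farther back than shut.
Start: joints at [-1.331, 0.628, 0.038, 1.517, -0.027, 0.996, -0.02], TCP at [195.662, 619.866, 231.313] pointing down, gripper open.
Joint ranges: [-3.06, 3.06], [-0.37, 2.12], [-1.25, 1.32], [0.18, 2.47], [-1.1, 4.24], [0.23, 1.98], [-2.94, 2.94]. Speed limits (rad/s): [2.57, 2.57, 3.14, 3.14, 3.14, 3.14, 3.14].

## Interface

Orientations are given as [roll, pitch, yaw] about the fixed x, y, z axes, in that order (R = Rz(yaw) Ry(pitch) Rx(roll)).
In Python, from cell import status, cams, ctrl gives the robot as it stands.
- The arm moves only by the tool move_arm, never from a script. Its argument "plan" is a list of rows, each a list of 3 entries, a list of its own where there are three numbers: the shift along the world's x, y, z in mm, then the turn, a rotation vector about the world's x, y, z in degrees, then the opening, from 0 (shut) to 1 (fully open). In form: [[[x, y, z], [wx, wy, wz], gripper], ...]. A call has 1 to 10 rows; each row shifts and turns the commanded pose from where the row before left it; what a row does not reach is not made up. A row lasts 1/8 s, in which the tool goes at most 62.5 mm and 10.7 degrees, less where a joint would pass 70% of its speed; a pose out of reach is approached as far as the arm can. A call with a gripper value outside its range is refused whole. The fingers move at their own pace and stop on an object; the grip force is fixed at half the most. Time passes only in rows, so rows that do not move let the fingers close. It gives the time, the measured TCP pose, the force, the opening and the grip force at its end, in the units of the state.
- status.read_state(): the state, without advancing time (a new reading comes with each control period).
- cams.get_image(name): name is "scene" or "top"; returns the picture (384x512x3 uint8, blue, green, red); there is no depth.
- cams.camera_params(name): a dict with "K" (3x3 intrinsics, pixels), "pose" (4x4, takes a point from camera to world coordinates). Camera axes: x right, y down, z forward; pixel columns grow to the right and rows downward; lengths in mm; the calibration is good to about 2 mm. A picture is of the moment at which its call begins. camera_params takes no time and is no camera call.
- ctrl.finish_job(): hands the job in; it is judged then, once.
The state is a dict: "clock": time; "qpos": joint angles; "qd": joint speeds; "tau": joint torques, N m; "eef_pos": TCP position; "tool_rot": TCP orientation; "force": force on the tool from outside, world axes, zero at the start; "torque": the same for the moment, N m; "width": finger opening in mm; "gripper_force": force on a finger pad.
Only numpy, scipy, OpenCV 4.12 (cv2) and the standard library are available. Lean on these libraries where they do the work, as an engineer would, in place of code of your own. Each camera call takes 0.05 s, during which the arm holds its last target. There are 200 camera calls.

## Task

Get the dish shaker ready and start it: the wing nut that locks the dial has a LEFT-HAND thread, so before touching the dial loosen the nut by turning it clockwise (seen from above) about a quarter turn, turn the dial until its pointer stands at the index tab, and tighten the nut again anticlockwise until it stops, with the dial still at the tab. Lay every petri dish that stands on the worktop flat on the shaker's black mat, right way up, inside the rim and none stacked; with the dial locked and all the dishes on the mat, press the start button down fully and let it go. Leave the oil bottle and the red block where they are.

Things in the scene. Friction and masses are not known exactly. Their poses are not given: they have to be found in the camera images.
- shaker: low white and grey orbital dish shaker, 160 (x) x 420 (y) x 50 mm, fixed to the worktop, turned a little. Origin: centre of its underside; its +y end (178 mm long) is the control deck, top 50 mm up; its -y end is the shaking platform. On the deck in this frame: dial axis at (-20, 165) mm, lock nut axis at (-20, 75) mm, start button at (55, 120) mm.
- platform_mat (a point): centre of the top of the platform's black rubber mat (45 mm above the worktop), axes as the shaker's. The flat mat is 146 (x) x 226 (y) mm inside a 5 mm thick rim that stands 6 mm above it; three dishes fit in a row along y, about 75 mm apart. The mat does not move.
- dial (a joint): turn of the black dial, rad: 0 with its pointer towards the shaker's +x, growing CLOCKWISE seen from above, range 0 to 4.0; it stays where it is left (friction 0.04 N m).
- dial_grip (a point): on the dial's vertical axis, 24 mm above the deck. Its x axis is the pointer's direction. The dial is a bar grip 42 mm long (along x), 12 mm wide, 8 to 36 mm above the deck, on a 52 mm disc 8 mm high; a white line marks the pointing end of the bar.
- dial_tip (a point): point that turns with the dial, 32 mm from its axis along the pointer.
- index_mark (a point): point 32 mm from the dial's axis, on the centreline of the index tab: a dark 11 x 6 mm tab, 4 mm high, on the flat steel ring round the dial. Fixed during a run, elsewhere round the ring from run to run, always further clockwise than the pointer's start, 0.6 to 2.2 rad.
- lock_nut (a joint): turn of the steel wing nut that locks the dial, rad: 0 tight against its stop, growing CLOCKWISE seen from above = loosening (left-hand thread), range 0 to 2.2; it stays where it is left (friction 0.06 N m). Loose from 1.1 rad on, tight again below 0.15.
- lock_grip (a point): on the nut's vertical axis, 26 mm above the deck. Its x axis runs along the wings: a bar 44 mm long, 10 mm wide, 13 to 37 mm above the deck, over a hub 22 mm across.
- start_button (a joint): travel of the grey spring button on the deck, m: 0 up, 0.006 fully down (about 5 N); counts as pressed beyond 0.004.
- start_button_top (a point): centre of the button's top, 24 mm across; press straight down.
- dish_0: clear round petri dish with dark red medium, 64 mm across, 15 mm tall, 26 g or so, loose; grasp across the rim. Origin: centre of its underside, z up. Two or three of dish_0 to dish_2 are present.
- dish_1: clear round petri dish with dark red medium, 64 mm across, 15 mm tall, 26 g or so, loose; grasp across the rim. Origin: centre of its underside, z up. Two or three of dish_0 to dish_2 are present.
- dish_2: clear round petri dish with dark red medium, 64 mm across, 15 mm tall, 26 g or so, loose; grasp across the rim. Origin: centre of its underside, z up. Two or three of dish_0 to dish_2 are present.
- sealer_block: red wax block, 34 x 44 x 21 mm, a bystander in front of the shaker; origin under its centre.
- oil_bottle: small brown bottle with a black cap, 31 mm across, 70 mm tall, a bystander in front of the shaker; origin under its centre.
Not all that is in view belongs to the job. Leave any orange or yellow look-alike of the dish_2 alone.

How it is judged:
By the outcome, as a careful person would: the job done as asked, in the order asked, and still so for the second after the job is handed in, with the robot touching nothing.
Of dish_0, dish_1, dish_2 only 2 to 3 are there at a start; the rules pass over those that are not, and their reading is None.
At some moment in a run one of dish_0, dish_1, dish_2 may be knocked a few centimetres aside while the robot is not near it.
Once in a run the grip may slacken for a moment while it holds something.
It also fails if it takes over 210 s, if anything falls off the work surface, if the arm or the gripper's body presses on something with over 40 N, if the wrist force passes 120 N, or if a joint passes its speed limit or range.

## Working session

There is one attempt and no reset: what is moved stays moved. The work goes in short steps, Python scripts to look and compute and a tool call to move; the robot and the scene stay as the last step left them, time stands still between calls to the robot, and variables do not carry over. Pictures are saved under pics/ and viewed, at most 14 in all, crops included, and the job is handed in when it is done.

Besides the shell and the picture viewer there is one more tool, called after "Call:" in YAML: its name, and indented under it one key for each argument. move_arm: Moves the arm, as the interface text tells. Its arguments: {"type":"object","properties":{"plan":{"type":"array","items":{"type":"array"}}},"required":["plan"]}

```bash
mkdir -p pics; cat > h.py <<'E'
import numpy as np, cv2
from cell import status, cams, ctrl
def snap(cam,name,crop=None,scale=1):
    im=cams.get_image(cam)
    if crop: x0,y0,x1,y1=crop; im=im[y0:y1,x0:x1]
    if scale!=1: im=cv2.resize(im,None,fx=scale,fy=scale,interpolation=cv2.INTER_CUBIC)
    cv2.imwrite('pics/'+name+'.png',im)
def pix(cam,u,v,z):
    p=cams.camera_params(cam);K=np.array(p['K']);T=np.array(p['pose'])
    d=T[:3,:3]@np.linalg.solve(K,[u,v,1.]);o=T[:3,3]
    return (o+d*(z-o[2])/d[2])
def proj(cam,P):
    p=cams.camera_params(cam);K=np.array(p['K']);T=np.array(p['pose'])
    c=K@(T[:3,:3].T@(np.array(P)-T[:3,3]));return c[:2]/c[2]
E
python3 - <<'E'
from h import *
snap('top','t0',None,1.5);snap('scene','s0',None,1.5)
for c in('top','scene'):print(c,np.round(np.array(cams.camera_params(c)['pose']),2).tolist(),np.array(cams.camera_params(c)['K']).tolist())
print(status.read_state())
E
```

```text
top [[0.11, -0.97, 0.21, 301.74], [-0.99, -0.11, 0.03, 41.48], [-0.0, -0.21, -0.98, 1080.26], [0.0, 0.0, 0.0, 1.0]] [[468.0782983537921, 0.0, 253.6590197958916], [0.0, 468.0782983537921, 195.60493811651205], [0.0, 0.0, 1.0]]
scene [[0.55, -0.62, 0.56, -27.32], [-0.84, -0.41, 0.36, -291.42], [0.0, -0.67, -0.75, 779.6], [0.0, 0.0, 0.0, 1.0]] [[403.00289440544384, 0.0, 253.2396558458082], [0.0, 403.00289440544384, 188.86141799478762], [0.0, 0.0, 1.0]]
{'clock': 0.1, 'qpos': array([-1.33079834,  0.62925283,  0.03845104,  1.51826563, -0.02696329,
        0.99629693, -0.02000988]), 'qd': array([-0.00139806, -0.00159604,  0.00025401, -0.00243658,  0.00048482,
       -0.00024891,  0.00116189]), 'tau': array([ 2.81133398e-03, -5.64522600e+01,  1.23049144e+00, -1.93968022e+01,
        1.12975010e-02,  5.50476601e-03,  7.15913046e-06]), 'eef_pos': array([195.50194198, 619.31768114, 230.4824481 ]), 'tool_rot': array([-3.13988876e+00,  5.15702046e-05,  2.83579978e+00]), 'force': array([0.24267682, 0.44649872, 1.38754824]), 'torque': array([ 0.0181438 ,  0.0252936 , -0.02053275]), 'gripper_force': 0.0, 'width': 85.28135481975052}
```

View pics/t0.png

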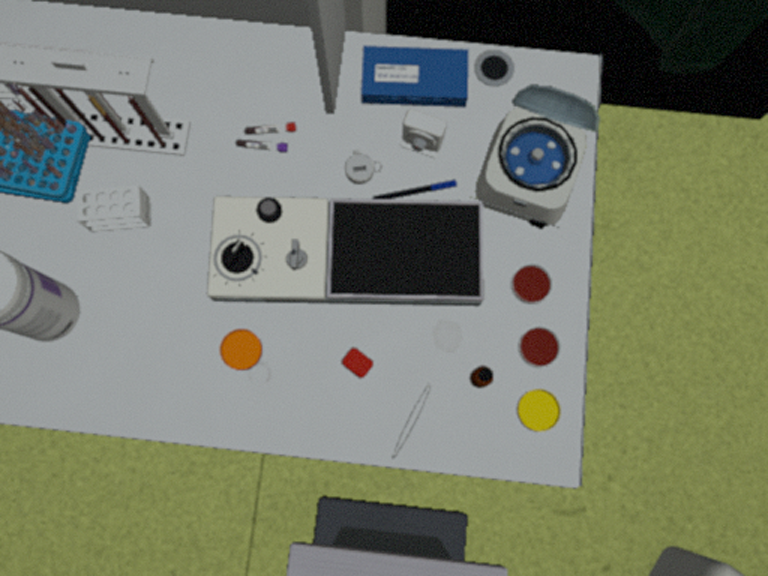

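View pics/s0.png

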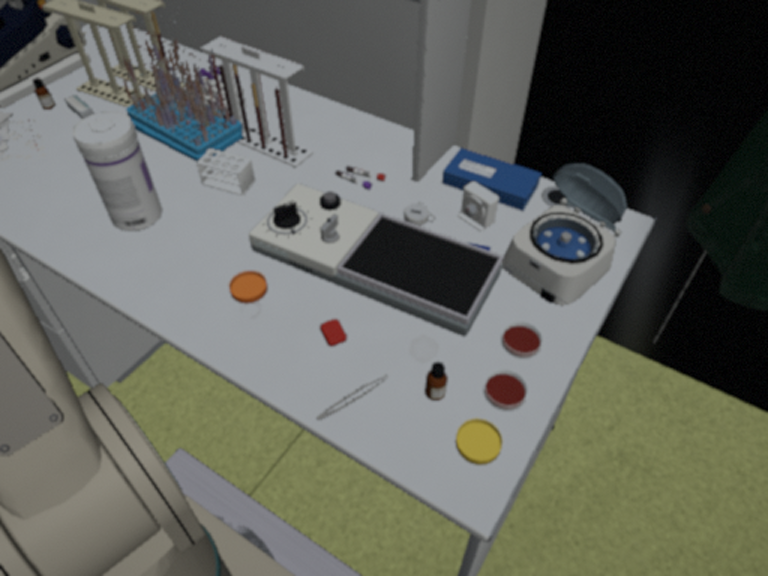

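The top view shows the shaker at about (345,250), two red dishes at (532,284) and (539,347), and orange and yellow look-alikes. I'll enlarge the deck next.

```bash
python3 - <<'E'
from h import *
snap('top','t1',(135,125,235,205),8)
for n,u,v,z in[('d_a',532,284,15),('d_b',539,347,15),('yel',538,410,15),('bot',482,377,70),('red',357,362,21),('nut',296,254,87),('dial',238,258,86),('btn',269,210,56),('clear',447,335,3)]:
  print(n,np.round(pix('top',u/1.5,v/1.5,z),1))
# deck corners z50 ; platform
for u,v in[(213,198),(208,298),(482,202),(482,302)]:print(np.round(pix('top',u/1.5,v/1.5,50),1))
E
```

```text
d_a [ 570.6 -163.7   15. ]
d_b [ 473.1 -180.6   15. ]
yel [ 378.1 -184.9   15. ]
bot [412.2 -90.5  70. ]
red [419.6  92.6  21. ]
nut [560.1 196.6  87. ]
dial [545.2 280.5  86. ]
btn [632.9 252.   56. ]
clear [478.4 -40.3   3. ]
[644.9 342.2  50. ]
[487.7 324.5  50. ]
[683.2 -72.1  50. ]
[526.  -84.4  50. ]
```

View pics/t1.png

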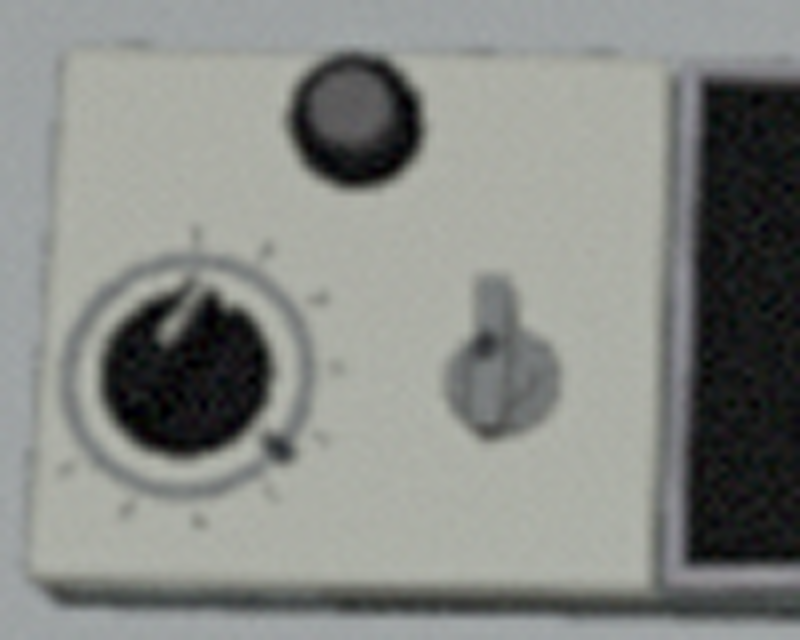

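The crop shows the ring centre at about (190,376), the tab at (278,447), the white pointer line from (165,345) to (203,283), and the nut wings running from (490,275) to (488,430). I'll fit the shaker pose from these.

```bash
cat > fit.py <<'E'
from h import *
from scipy.optimize import least_squares
c=lambda u,v:(135+(u+.5)/8-.5,125+(v+.5)/8-.5)
obs=[((-80,210,50),c(35,578)),((80,210,50),c(65,55)),((80,-210,51),(482/1.5,202/1.5)),((-80,-210,51),(482/1.5,299/1.5)),
((-20,165,50),c(190,376)),((55,120,56),c(352,110))]
def W(p,P):
    x,y,t=p;P=np.array(P,float);return np.array([x+np.cos(t)*P[0]-np.sin(t)*P[1],y+np.sin(t)*P[0]+np.cos(t)*P[1],P[2]])
f=lambda p:np.concatenate([proj('top',W(p,a))-np.array(b) for a,b in obs])
r=least_squares(f,[590,130,.09]);S=r.x
if __name__=='__main__':
    print('S',S,np.round(r.fun,1))
    for n,P in[('dial',(-20,165,74)),('nut',(-20,75,76)),('btn',(55,120,56)),('mat',(0,-92,45)),('m+',(0,-92+38,45)),('m-',(0,-130,45))]:print(n,np.round(W(S,P),1))
    D=W(S,(-20,165,0))[:2]
    g=lambda v:np.degrees(np.arctan2(v[1],v[0]))
    t=pix('top',*c(278,447),54)[:2]-D
    a=pix('top',*c(165,345),86)[:2]; b=pix('top',*c(203,283),86)[:2]
    print('tab',t,np.hypot(*t),g(t),'ptr',g(b-a),b-D,g(b-D),a-D)
    n1=pix('top',*c(494,275),87);n2=pix('top',*c(488,432),87);print('nut',n1,n2,g((n1-n2)[:2]),'yaw',np.degrees(S[2]))
    print('proj nut wings',[((proj('top',W(S,(-20,75+s,87)))-[135,125])*8).round() for s in(-22,0,22)],[((proj('top',W(S,(-20+s,75,87)))-[135,125])*8).round() for s in(-22,22)])
E
python3 fit.py
python3 - <<'E'
from h import *
snap('scene','s1',(160,115,260,195),8)
E
```

```text
S [5.89170499e+02 1.27860559e+02 8.89111317e-02] [-2.4  0.3 -1.2 -1.7  1.1 -1.8  1.9  1.2 -0.2  0.1  0.7  1.5]
dial [554.6 290.4  74. ]
nut [562.6 200.8  76. ]
btn [633.3 252.3  56. ]
mat [597.3  36.2  45. ]
m+ [594.   74.1  45. ]
m- [600.7  -1.6  45. ]
tab [-18.49086134 -29.13871899] 34.51053313756048 -122.3984131326823 ptr -22.46738742538103 [18.18493574 -8.54608933] -25.1713813315318 [-0.51431493 -0.81307286]
nut [583.45264395 202.0674627   87.        ] [538.96157482 197.69843059  87.        ] 5.6084753824848965 yaw 5.094232600440268
proj nut wings [array([565., 346.]), array([485., 344.]), array([405., 343.])] [array([481., 422.]), array([489., 268.])]
```

View pics/s1.png

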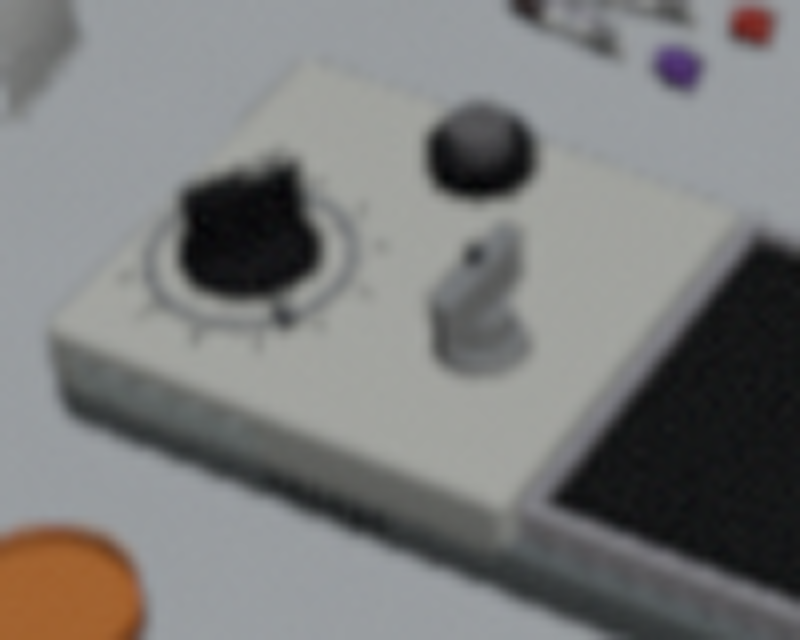

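The scene crop shows the wings along the shaker's x (nut tight), the tab at (285,318) and the pointer end facing the button. Next I'll check the canister clearance and cross-check the nut and dial heights in the scene view.

```bash
python3 - <<'E'
from fit import *
# canister top center triangulate
from itertools import product
def tri(a,b):
    def ray(cam,u,v):
        o=np.array(cams.camera_params(cam)['pose'])[:3,3];d=pix(cam,u,v,0)-o;return o,d/np.linalg.norm(d)
    (o1,d1),(o2,d2)=ray('top',*a),ray('scene',*b)
    s=np.linalg.lstsq(np.c_[d1,-d2],o2-o1,rcond=None)[0];return (o1+s[0]*d1+o2+s[1]*d2)/2
print('can top',tri((2/1.5,290/1.5),(107/1.5,130/1.5)), 'can base',pix('top',62/1.5,318/1.5,0))
q=lambda P:((proj('scene',W(S,P))-[160,115])*8).round()
print('ring',q((-20,165,50)),'nut top',q((-42,75,87)),q((2,75,87)),'corners',q((-80,210,50)),q((80,210,50)),q((-80,32,50)))
cs=lambda u,v:(160+(u+.5)/8-.5,115+(v+.5)/8-.5)
t=pix('scene',*cs(285,316),54);o=pix('scene',*cs(251,252),50);print('tab',t,o,np.degrees(np.arctan2(*(t-o)[1::-1])))
E
```

```text
can top [439.69323677 544.7031453  208.7017297 ] can base [440.49768109 560.30771399   0.        ]
ring [240. 252.] nut top [426. 297.] [498. 214.] corners [ 23. 317.] [292.  46.] [488. 503.]
tab [536.00932067 257.27187064  54.        ] [557.39608817 289.42769628  50.        ] -123.62778958381939
```

Call:
move_arm:
  plan:
    - [[36.6,-41.9,-6],[0,0,2.3],0.5]
    - [[36.6,-41.9,-6],[0,0,2.3],0.5]
    - [[36.6,-41.9,-6],[0,0,2.3],0.5]
    - [[36.6,-41.9,-6],[0,0,2.3],0.5]
    - [[36.6,-41.9,-6],[0,0,2.3],0.5]
    - [[36.6,-41.9,-6],[0,0,2.3],0.5]
    - [[36.6,-41.9,-6],[0,0,2.3],0.5]
    - [[36.6,-41.9,-6],[0,0,2.3],0.5]
    - [[36.6,-41.9,-6],[0,0,2.3],0.5]
    - [[36.6,-41.9,-6],[0,0,2.3],0.5]

```text
clock: 1.45
eef_pos: [562.7, 199.5, 171.1]
tool_rot: [3.141, 0.0, -3.045]
force: [0.2, 1.7, 0.2]
width: 42.8
gripper_force: 0.0
```

Call:
move_arm:
  plan:
    - [[0,0,-35],[0,0,0],0.5]
    - [[0,0,-35],[0,0,0],0.5]
    - [[0,0,-20],[0,0,0],0.5]
    - [[0,0,-14],[0,0,0],0.5]
    - [[0,0,0],[0,0,0],0.5]
    - [[0,0,0],[0,0,0],0]
    - [[0,0,0],[0,0,0],0]
    - [[0,0,0],[0,0,0],0]
    - [[0,0,0],[0,0,0],0]

```text
clock: 2.58
eef_pos: [562.7, 199.7, 68.6]
tool_rot: [-3.14, 0.002, -3.047]
force: [0.2, -3.9, 6.3]
width: 8.9
gripper_force: 59.6
```

Call:
move_arm:
  plan:
    - [[0,0,0],[0,0,-9.5],0]
    - [[0,0,0],[0,0,-9.5],0]
    - [[0,0,0],[0,0,-9.5],0]
    - [[0,0,0],[0,0,-9.5],0]
    - [[0,0,0],[0,0,-9.5],0]
    - [[0,0,0],[0,0,-9.5],0]
    - [[0,0,0],[0,0,-9.5],0]
    - [[0,0,0],[0,0,-9.5],0]
    - [[0,0,0],[0,0,-9.5],0]
    - [[0,0,0],[0,0,0],0]

```text
clock: 3.82
eef_pos: [564.2, 201.6, 68.6]
tool_rot: [3.136, 0.0, 1.747]
force: [4.2, -0.3, 4.7]
width: 8.3
gripper_force: 59.6
```

Call:
move_arm:
  plan:
    - [[0,0,0],[0,0,0],0.5]
    - [[0,0,0],[0,0,0],0.5]
    - [[0,0,25],[0,0,0],0.5]
    - [[0,0,25],[0,0,0],0.5]
    - [[-1.5,14.8,0],[0,0,9.3],0.5]
    - [[-1.5,14.8,0],[0,0,9.3],0.5]
    - [[-1.5,14.8,0],[0,0,9.3],0.5]
    - [[-1.5,14.8,0],[0,0,9.3],0.5]
    - [[-1.5,14.8,0],[0,0,9.3],0.5]
    - [[-1.5,14.8,0],[0,0,9.3],0.5]

```text
clock: 5.08
eef_pos: [551.5, 290.0, 116.7]
tool_rot: [-3.14, -0.002, 2.726]
force: [-0.1, -0.3, -0.0]
width: 42.9
gripper_force: 0.0
```

Call:
move_arm:
  plan:
    - [[0,0,-25],[0,0,0],0.5]
    - [[0,0,-20],[0,0,0],0.5]
    - [[0,0,-5],[0,0,0],0.5]
    - [[0,0,0],[0,0,0],0]
    - [[0,0,0],[0,0,0],0]
    - [[0,0,0],[0,0,0],0]
    - [[0,0,0],[0,0,0],0]

```text
clock: 5.95
eef_pos: [553.2, 290.7, 68.1]
tool_rot: [3.139, 0.001, 2.719]
force: [0.6, 2.2, 2.2]
width: 10.4
gripper_force: 61.9
```

Call:
move_arm:
  plan:
    - [[0,0,0],[0,0,-9.8],0]
    - [[0,0,0],[0,0,-9.8],0]
    - [[0,0,0],[0,0,-9.8],0]
    - [[0,0,0],[0,0,-9.8],0]
    - [[0,0,0],[0,0,-9.8],0]
    - [[0,0,0],[0,0,-9.8],0]
    - [[0,0,0],[0,0,-9.8],0]
    - [[0,0,0],[0,0,-9.8],0]
    - [[0,0,0],[0,0,-9.8],0]
    - [[0,0,0],[0,0,-9.8],0]

```text
clock: 7.2
eef_pos: [558.1, 292.4, 68.3]
tool_rot: [3.134, -0.009, 1.004]
force: [12.9, 5.8, -9.9]
width: 10.8
gripper_force: 60.4
```

Call:
move_arm:
  plan:
    - [[0,0,0],[0,0,0],0]
    - [[0,0,0],[0,0,0],0.5]
    - [[0,0,0],[0,0,0],0.5]
    - [[0,0,30],[0,0,0],0.5]
    - [[0,0,50],[0,0,0],0.5]
    - [[-50,0,40],[0,0,0],0.5]
    - [[-50,0,40],[0,0,0],0.5]
    - [[-50,0,40],[0,0,0],0.5]

```text
clock: 8.2
eef_pos: [404.1, 289.0, 265.3]
tool_rot: [-3.14, 0.001, 1.008]
force: [-1.0, 2.0, 1.8]
width: 43.0
gripper_force: 0.0
```

```bash
python3 - <<'E'
from h import *
snap('top','t2',(135,125,235,200),8);snap('scene','s2',(160,115,260,190),8)
print(status.read_state()['eef_pos'],status.read_state()['tool_rot'])
E
```

```text
[402.16596061 290.77526768 267.10021518] [-3.13725462e+00 -2.76274284e-03  1.01256313e+00]
```

View pics/t2.png

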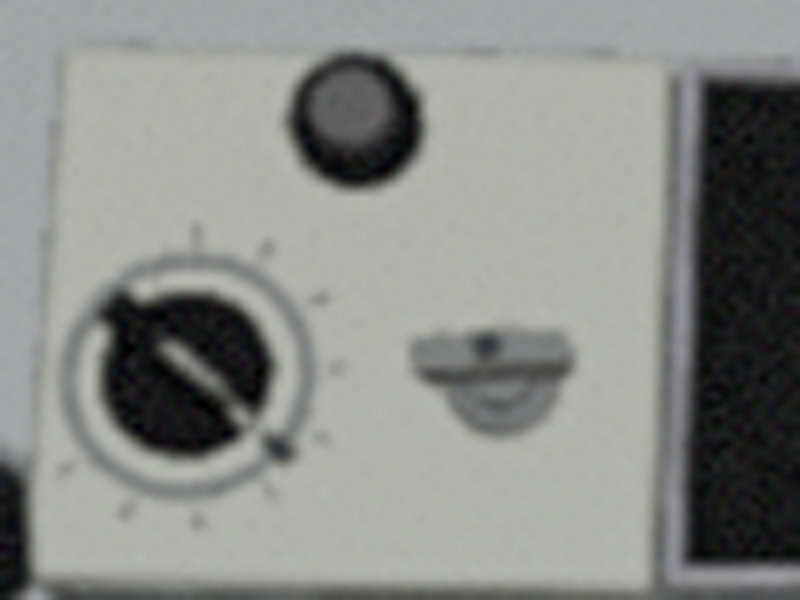

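View pics/s2.png

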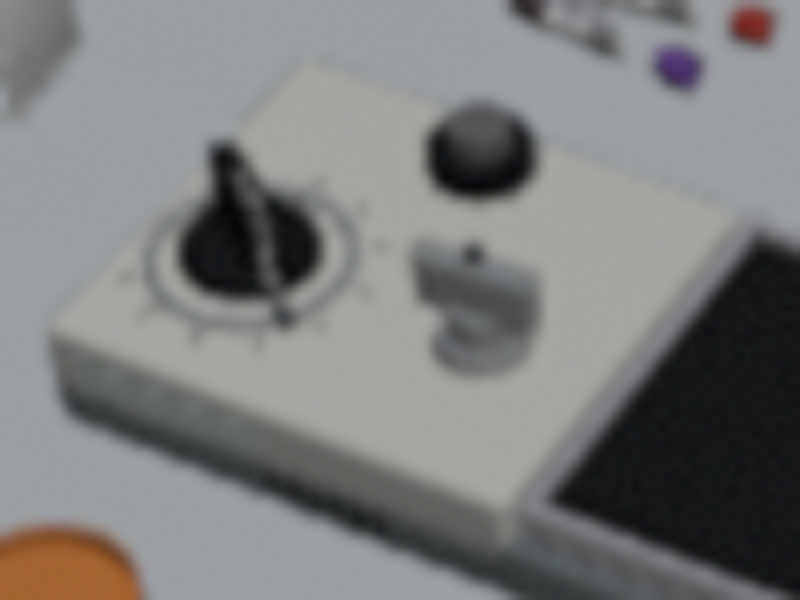

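The white line runs from (165,345) to about (243,411) and the tab is at (280,449). I'll compare their angles.

```bash
python3 - <<'E'
from fit import *
g=lambda v:np.degrees(np.arctan2(v[1],v[0]))
a=pix('top',*c(165,345),86)[:2]; b=pix('top',*c(241,411),86)[:2]
print(a,b,g(b-a),np.hypot(*(b-a)))
t=pix('top',*c(280,449),54)[:2];D=pix('top',*c(190,376),50)[:2];D2=W(S,(-20,165,0))[:2]
D3=(pix('top',*c(118,300),86)[:2]+b)/2
for d in(D,D2,a):print(d,g(t-d),np.hypot(*(t-d)))
# predicted pixels of pointer tip / tab for candidate angles about D
for ang in(-118,-121,-124,-127):
  r=np.radians(ang);u=np.array([np.cos(r),np.sin(r)])
  f=lambda cam,o,rr,z:((proj(cam,[*(D+rr*u),z])-o)*8).round(0)
  print(ang,f('top',[135,125],32,54),f('top',[135,125],21,86),f('top',[135,125],0,86),f('scene',[160,115],32,54),f('scene',[160,115],21,86),f('scene',[160,115],0,86))
E
```

```text
[554.08416823 289.61985635] [537.77420682 266.02202671] -124.65081773375763 28.685752650962577
[554.93777575 290.12535879] -123.27525034637267 35.25912462960324
[554.59848316 290.43292921] -122.54159571483947 35.33300687518734
[554.08416823 289.61985635] -122.54791919752876 34.370929682056506
-118 [274. 430.] [221. 380.] [160. 338.] [278. 300.] [254. 207.] [228. 170.]
-121 [271. 435.] [219. 383.] [160. 338.] [273. 302.] [251. 208.] [228. 170.]
-124 [267. 439.] [216. 386.] [160. 338.] [268. 303.] [247. 209.] [228. 170.]
-127 [263. 444.] [214. 389.] [160. 338.] [263. 305.] [244. 210.] [228. 170.]
```

The pointer at about -123° and the tab at about -123° agree to about a degree. Now to tighten the nut.

Call:
move_arm:
  plan:
    - [[32,-18,-30],[0,0,8.4],0.5]
    - [[32,-18,-30],[0,0,8.4],0.5]
    - [[32,-18,-30],[0,0,8.4],0.5]
    - [[32,-18,-30],[0,0,8.4],0.5]
    - [[32,-18,-30],[0,0,8.4],0.5]
    - [[0,0,-25],[0,0,0],0.5]
    - [[0,0,-20],[0,0,0],0.5]
    - [[0,0,-2],[0,0,0],0.5]

```text
clock: 9.3
eef_pos: [565.1, 198.2, 65.4]
tool_rot: [-3.137, 0.001, 1.74]
force: [-0.0, 0.6, 0.2]
width: 42.7
gripper_force: 0.0
```

Call:
move_arm:
  plan:
    - [[0,0,0],[0,0,0],0]
    - [[0,0,0],[0,0,0],0]
    - [[0,0,0],[0,0,0],0]
    - [[0,0,0],[0,0,0],0]

```text
clock: 9.8
eef_pos: [564.8, 199.3, 68.6]
tool_rot: [-3.139, -0.0, 1.742]
force: [-5.0, -1.3, 6.1]
width: 8.7
gripper_force: 59.6
```

Call:
move_arm:
  plan:
    - [[0,0,0],[0,0,10],0]
    - [[0,0,0],[0,0,10],0]
    - [[0,0,0],[0,0,10],0]
    - [[0,0,0],[0,0,10],0]
    - [[0,0,0],[0,0,10],0]
    - [[0,0,0],[0,0,10],0]
    - [[0,0,0],[0,0,10],0]
    - [[0,0,0],[0,0,10],0]
    - [[0,0,0],[0,0,5],0]
    - [[0,0,0],[0,0,4],0]

```text
clock: 11.05
eef_pos: [565.2, 199.8, 68.7]
tool_rot: [3.141, -0.002, -2.989]
force: [-4.3, 0.7, 4.2]
width: 8.8
gripper_force: 66.1
```

```bash
python3 -c "
from cell import status;s=status.read_state();print(s['torque'],s['force'],s['tool_rot'],s['width'])"
```

```text
[ 0.07698055  1.01701735 -1.14395129] [-4.32561113  0.69619736  4.16125628] [ 3.14102199e+00 -1.56417165e-03 -2.98902477e+00] 8.841627249257394
```

The nut is against its stop, with a twist of -1.1 N m. Next I release it, rise and locate the dishes again by colour.

Call:
move_arm:
  plan:
    - [[0,0,0],[0,0,-3],0]
    - [[0,0,0],[0,0,0],0.6]
    - [[0,0,0],[0,0,0],0.6]
    - [[0,0,40],[0,0,0],1]
    - [[-20,0,60],[0,0,0],1]

```text
clock: 11.68
eef_pos: [547.1, 199.0, 166.5]
tool_rot: [-3.14, -0.001, -3.042]
force: [-0.4, -0.9, 0.5]
width: 79.8
gripper_force: 0.0
```

```bash
cat > red.py <<'E'
from h import *
def red():
    im=cams.get_image('top').astype(int);b,g,r=im[...,0],im[...,1],im[...,2]
    m=((r>60)&(g<45)&(b<45)).astype(np.uint8)
    n,l,st,ce=cv2.connectedComponentsWithStats(m)
    for i in range(1,n):
        if st[i,4]>60:print('px',ce[i].round(1),'area',st[i,4],st[i,2:4],'world',pix('top',*ce[i],9).round(1))
if __name__=='__main__':
    snap('top','t3',(255,100,415,220),5);red();s=status.read_state();print(s['eef_pos'],s['tool_rot'])
E
python3 red.py
```

```text
px [354.1 188.7] area 385 [23 22] world [ 573.5 -163.4    9. ]
px [359.3 230.8] area 415 [23 23] world [ 475.2 -181.6    9. ]
px [237.8 241.5] area 186 [19 18] world [420.4  93.6   9. ]
[548.98353775 201.38091938 172.58496113] [ 3.13852307  0.00984542 -3.03970574]
```

View pics/t3.png

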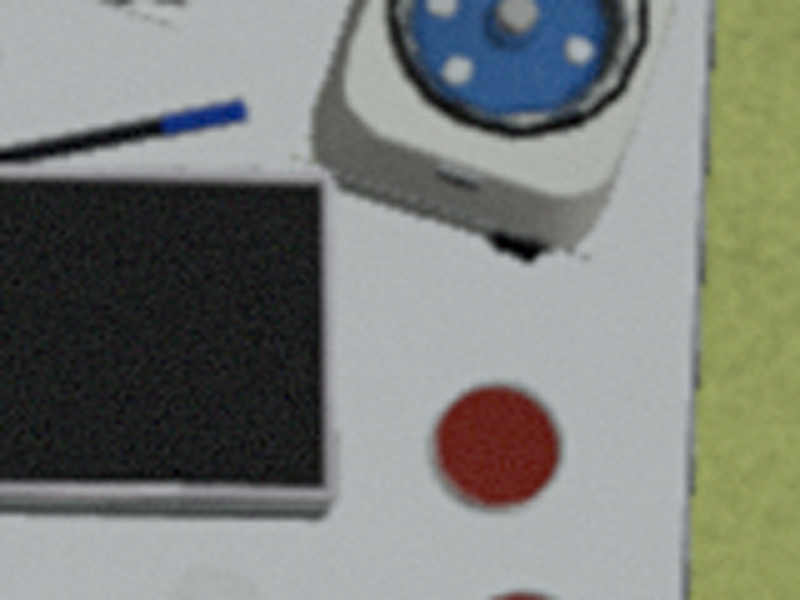

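The view shows an empty mat, whose right-hand corners are at crop (322,183) and (322,482), and dish A at (498,446), clear of the centrifuge.

Call:
move_arm:
  plan:
    - [[3.1,-45.6,0],[0,0,-0.7],1]
    - [[3.1,-45.6,0],[0,0,-0.7],1]
    - [[3.1,-45.6,0],[0,0,-0.7],1]
    - [[3.1,-45.6,0],[0,0,-0.7],1]
    - [[3.1,-45.6,0],[0,0,-0.7],1]
    - [[3.1,-45.6,0],[0,0,-0.7],1]
    - [[3.1,-45.6,0],[0,0,-0.7],1]
    - [[3.1,-45.6,0],[0,0,-0.7],1]
    - [[0,0,-50],[0,0,0],1]
    - [[0,0,-50],[0,0,0],1]

```text
clock: 13.02
eef_pos: [572.1, -166.7, 65.8]
tool_rot: [-3.14, 0.003, -3.14]
force: [0.9, 0.9, 0.1]
width: 85.4
gripper_force: 0.0
```

```bash
python3 - <<'E'
from fit import *
for P in((73,-205,45),(-73,-205,45)):print(((proj('top',W(S,P))-[255,100])*5).round())
s=status.read_state();print(s['eef_pos'],s['tool_rot'],s['force'])
E
```

```text
[325. 183.]
[328. 490.]
[ 572.12487995 -166.7338094    65.79911097] [-3.14037031e+00  2.66459482e-03 -3.14007531e+00] [0.88284567 0.87025327 0.13926948]
```

Call:
move_arm:
  plan:
    - [[0,1,-35],[0,0,0],1]
    - [[0,1,-22],[0,0,0],1]
    - [[0,0,-8],[0,0,0],1]
    - [[0,0,0],[0,0,0],1]

```text
clock: 13.52
eef_pos: [571.4, -163.3, 1.5]
tool_rot: [-3.141, -0.0, -3.138]
force: [-0.5, 1.2, -0.1]
width: 85.2
gripper_force: 0.0
```

Call:
move_arm:
  plan:
    - [[0,0,-2],[0,0,0],1]
    - [[0,0,0],[0,0,0],0.5]
    - [[0,0,0],[0,0,0],0.5]
    - [[0,0,0],[0,0,0],0.5]
    - [[0,0,0],[0,0,0],0.5]
    - [[0,0,0],[0,0,0],0.5]

```text
clock: 14.28
eef_pos: [571.9, -163.4, 1.2]
tool_rot: [-3.141, 0.001, -3.139]
force: [-1.2, 0.0, 7.4]
width: 60.6
gripper_force: 63.5
```

Call:
move_arm:
  plan:
    - [[0,0,8],[0,0,0],0.5]
    - [[0,0,17],[0,0,0],0.5]
    - [[0,0,25],[0,0,0],0.5]
    - [[0,0,30],[0,0,0],0.5]
    - [[0,0,0],[0,0,0],0.5]

```text
clock: 14.9
eef_pos: [573.5, -163.7, 83.1]
tool_rot: [-3.14, 0.006, -3.139]
force: [-0.7, 1.1, -0.7]
width: 60.6
gripper_force: 66.1
```

Call:
move_arm:
  plan:
    - [[3.3,17.2,0],[0,0,-9.4],0.5]
    - [[3.3,17.2,0],[0,0,-9.4],0.5]
    - [[3.3,17.2,0],[0,0,-9.4],0.5]
    - [[3.3,17.2,0],[0,0,-9.4],0.5]
    - [[3.3,17.2,0],[0,0,-9.4],0.5]
    - [[3.3,17.2,0],[0,0,-9.4],0.5]
    - [[3.3,17.2,0],[0,0,-9.4],0.5]
    - [[3.3,17.2,0],[0,0,-9.4],0.5]
    - [[3.1,17.2,0],[0,0,-9.4],0.5]
    - [[0,0,0],[0,0,0],0.5]

```text
clock: 16.15
eef_pos: [600.5, -6.1, 79.1]
tool_rot: [-3.14, -0.001, 1.673]
force: [-0.7, -0.0, 0.3]
width: 61.0
gripper_force: 66.4
```

Call:
move_arm:
  plan:
    - [[0,-2,-20],[0,0,0],0.5]
    - [[0,0,-10],[0,0,0],0.5]
    - [[0,0,-3],[0,0,0],0.5]
    - [[0,0,0],[0,0,0],0.5]

```text
clock: 16.65
eef_pos: [600.8, -10.9, 46.9]
tool_rot: [3.141, 0.0, 1.668]
force: [0.9, 0.1, 0.2]
width: 61.1
gripper_force: 66.5
```

Call:
move_arm:
  plan:
    - [[0,0,-2],[0,0,0],0.5]
    - [[0,0,0],[0,0,0],0.5]

```text
clock: 16.9
eef_pos: [601.3, -10.7, 46.3]
tool_rot: [3.14, -0.0, 1.668]
force: [-1.7, 0.2, 8.0]
width: 60.8
gripper_force: 67.3
```

Touching the mat. Releasing the dish and going up, to the side of the camera's line of sight.

Call:
move_arm:
  plan:
    - [[0,0,1],[0,0,0],0.85]
    - [[0,0,0],[0,0,0],1]
    - [[0,0,0],[0,0,0],1]
    - [[0,0,30],[0,0,0],1]
    - [[-20,20,50],[0,0,10],1]
    - [[-40,40,20],[0,0,10],1]
    - [[-40,40,0],[0,0,10],1]

```text
clock: 17.77
eef_pos: [501.2, 90.7, 147.4]
tool_rot: [3.138, 0.002, 2.197]
force: [1.1, 0.8, -0.4]
width: 85.5
gripper_force: 0.0
```

```bash
sed -i "s/'t3',(255,100,415,220),5/'t4',(135,100,415,280),2.8/" red.py; python3 red.py
```

```text
px [292.6 165.8] area 431 [24 23] world [613.4 -14.9   9. ]
px [358.9 217.1] area 412 [23 23] world [ 507.2 -178.9    9. ]
px [241.  243.3] area 108 [13 15] world [417.2  86.    9. ]
[495.45883457  95.07014514 145.68920729] [-3.13916845 -0.00657684  2.20206912]
```

View pics/t4.png

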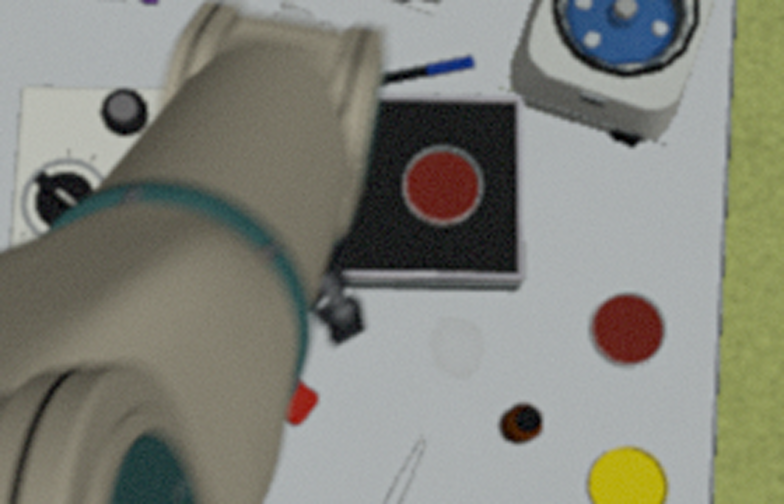

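Dish A lies flat on the mat. Dish B has been knocked to about (507,-179).

Call:
move_arm:
  plan:
    - [[1.9,-45.7,0],[0,0,9],1]
    - [[1.9,-45.7,0],[0,0,9],1]
    - [[1.9,-45.7,0],[0,0,9],1]
    - [[1.9,-45.7,0],[0,0,9],1]
    - [[1.9,-45.7,0],[0,0,9],1]
    - [[1.9,-45.7,0],[0,0,9],1]
    - [[0,0,-45],[0,0,0],1]
    - [[0,0,-45],[0,0,0],1]
    - [[0,0,0],[0,0,0],1]

```text
clock: 19.0
eef_pos: [509.4, -184.2, 52.9]
tool_rot: [3.14, -0.007, 3.133]
force: [0.9, 0.7, -0.1]
width: 85.3
gripper_force: 0.0
```

Call:
move_arm:
  plan:
    - [[-1,2,-30],[0,0,0],1]
    - [[-1,2,-15],[0,0,0],1]
    - [[0,0,-7],[0,0,0],1]
    - [[0,0,0],[0,0,0],1]

```text
clock: 19.5
eef_pos: [510.6, -180.7, 4.2]
tool_rot: [-3.141, 0.001, 3.134]
force: [0.6, 0.7, 0.8]
width: 85.3
gripper_force: 0.0
```

Call:
move_arm:
  plan:
    - [[-2,1,-4],[0,0,0],1]
    - [[0,0,0],[0,0,0],1]
    - [[0,0,0],[0,0,0],0.5]
    - [[0,0,0],[0,0,0],0.5]
    - [[0,0,0],[0,0,0],0.5]
    - [[0,0,0],[0,0,0],0.5]

```text
clock: 20.25
eef_pos: [508.4, -179.6, 0.6]
tool_rot: [-3.141, 0.001, 3.134]
force: [-1.3, -0.0, 7.8]
width: 60.9
gripper_force: 63.2
```

Call:
move_arm:
  plan:
    - [[0,0,8],[0,0,0],0.5]
    - [[0,0,20],[0,0,0],0.5]
    - [[0,0,30],[0,0,0],0.5]
    - [[0,0,32],[0,0,0],0.5]
    - [[0,0,0],[0,0,0],0.5]

```text
clock: 20.88
eef_pos: [510.0, -180.2, 92.3]
tool_rot: [-3.14, 0.005, 3.134]
force: [0.6, 0.5, -0.5]
width: 61.3
gripper_force: 64.9
```

Call:
move_arm:
  plan:
    - [[9.4,28.9,0],[0,0,-9.4],0.5]
    - [[9.4,28.9,0],[0,0,-9.4],0.5]
    - [[9.4,28.9,0],[0,0,-9.4],0.5]
    - [[9.4,28.9,0],[0,0,-9.4],0.5]
    - [[9.4,28.9,0],[0,0,-9.4],0.5]
    - [[9.4,28.9,0],[0,0,-9.4],0.5]
    - [[9.4,28.9,0],[0,0,-9.4],0.5]
    - [[9.4,28.9,0],[0,0,-9.4],0.5]
    - [[9.4,28.9,0],[0,0,-9.4],0.5]
    - [[0,0,0],[0,0,0],0.5]

```text
clock: 22.12
eef_pos: [592.5, 84.3, 88.4]
tool_rot: [-3.14, -0.001, 1.663]
force: [-0.2, -1.1, 0.1]
width: 61.1
gripper_force: 64.9
```

Call:
move_arm:
  plan:
    - [[1,-2,-25],[0,0,0],0.5]
    - [[0,0,-13],[0,0,0],0.5]
    - [[0,0,-4],[0,0,0],0.5]
    - [[0,0,-2],[0,0,0],0.5]
    - [[0,0,0],[0,0,0],0.5]

```text
clock: 22.75
eef_pos: [594.1, 78.4, 46.2]
tool_rot: [3.141, -0.0, 1.658]
force: [-0.2, 0.5, 0.3]
width: 60.7
gripper_force: 65.0
```

Call:
move_arm:
  plan:
    - [[0,0,-1.5],[0,0,0],0.5]
    - [[0,0,0],[0,0,0],0.5]
    - [[0,0,1],[0,0,0],0.85]
    - [[0,0,0],[0,0,0],1]
    - [[0,0,0],[0,0,0],1]
    - [[0,0,30],[0,0,0],1]
    - [[0,0,50],[0,0,0],1]
    - [[-40,50,30],[0,0,0],0]
    - [[-40,50,30],[0,0,0],0]
    - [[-40,50,0],[0,0,0],0]

```text
clock: 24.0
eef_pos: [484.6, 217.1, 180.2]
tool_rot: [3.137, -0.002, 1.656]
force: [1.3, 1.5, -0.3]
width: 32.4
gripper_force: 0.0
```

```bash
sed -i "s/'t4'/'t5'/" red.py; python3 red.py
```

```text
px [252.1 164.8] area 431 [25 23] world [605.5  80.9   9. ]
px [292.7 165.8] area 435 [24 23] world [613.4 -15.2   9. ]
px [237.8 241.5] area 204 [19 18] world [420.5  93.6   9. ]
[478.30861492 223.46881682 177.70246818] [-3.13638152 -0.00469682  1.66954529]
```

View pics/t5.png

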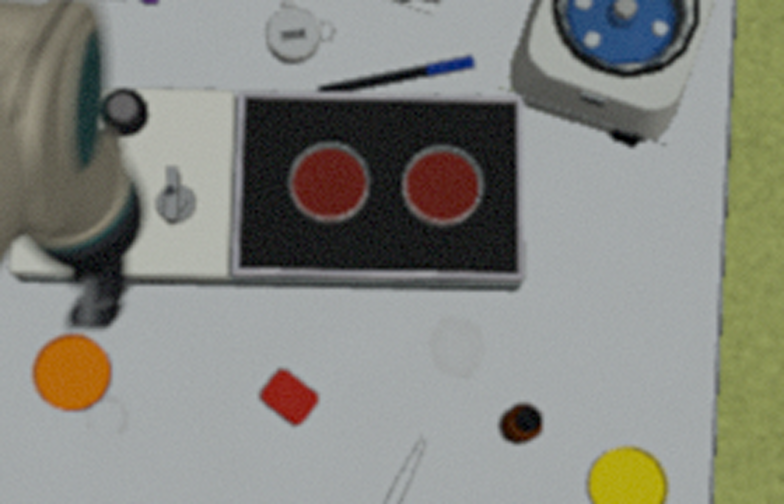

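Both dishes are flat on the mat and the wing nut is back along the shaker's x. Next, the button.

Call:
move_arm:
  plan:
    - [[38.7,7.1,-15],[0,0,0],0]
    - [[38.7,7.1,-15],[0,0,0],0]
    - [[38.7,7.1,-15],[0,0,0],0]
    - [[38.7,7.1,-15],[0,0,0],0]
    - [[0,0,-18],[0,0,0],0]
    - [[0,0,0],[0,0,0],0]

```text
clock: 24.85
eef_pos: [636.5, 243.4, 97.9]
tool_rot: [-3.136, 0.001, 1.657]
force: [0.5, 0.1, -0.7]
width: 0.3
gripper_force: 0.0
```

```bash
python3 - <<'E'
from fit import *
for z in(56,62,68,74):
  print(z,pix('top',*c(352,108),z).round(1),pix('scene',160+482/8,115+130/8,z).round(1))
s=status.read_state();print(s['eef_pos'],s['tool_rot'],s['force'],s['width'])
E
```

```text
56 [637.4 254.4  56. ] [644.3 255.2  56. ]
62 [635.4 253.2  62. ] [638.7 250.7  62. ]
68 [633.5 251.9  68. ] [633.1 246.2  68. ]
74 [631.5 250.7  74. ] [627.6 241.6  74. ]
[636.48443841 243.38685896  97.90141961] [-3.13625462e+00  1.08727075e-03  1.65727339e+00] [ 0.51678911  0.14223716 -0.71509292] 0.31092144899993257
```

Call:
move_arm:
  plan:
    - [[-2,7.5,-15],[0,0,0],0]
    - [[0,0,-12],[0,0,0],0]
    - [[0,0,-4],[0,0,0],0]
    - [[0,0,0],[0,0,0],0]

```text
clock: 25.35
eef_pos: [636.2, 252.3, 69.4]
tool_rot: [-3.141, -0.001, 1.658]
force: [-1.5, 0.1, 2.9]
width: 0.1
gripper_force: 1.5
```

Call:
move_arm:
  plan:
    - [[-1,0,-3],[0,0,0],0]
    - [[0,0,-2],[0,0,0],0]
    - [[0,0,0],[0,0,0],0]

```text
clock: 25.72
eef_pos: [636.6, 252.1, 66.1]
tool_rot: [3.14, -0.001, 1.658]
force: [-3.0, 1.2, 10.4]
width: -0.4
gripper_force: 5.4
```

Call:
move_arm:
  plan:
    - [[0,0,-3],[0,0,0],0]
    - [[0,0,0],[0,0,0],0]

```text
clock: 25.98
eef_pos: [636.7, 252.1, 65.8]
tool_rot: [3.139, -0.002, 1.658]
force: [-8.2, 1.1, 25.6]
width: -0.1
gripper_force: 13.1
```

Call:
move_arm:
  plan:
    - [[0,0,4],[0,0,0],0]
    - [[0,0,0],[0,0,0],0]
    - [[0,0,0],[0,0,0],0]

```text
clock: 26.35
eef_pos: [636.6, 252.1, 66.1]
tool_rot: [3.14, -0.001, 1.658]
force: [-1.6, 2.6, 7.3]
width: -0.1
gripper_force: 3.9
```

Call:
move_arm:
  plan:
    - [[0,0,2],[0,0,0],0]
    - [[0,0,0],[0,0,0],0]
    - [[0,0,0],[0,0,0],0]

```text
clock: 26.72
eef_pos: [636.5, 252.0, 67.4]
tool_rot: [3.14, -0.0, 1.658]
force: [0.8, 2.0, 4.2]
width: 0.1
gripper_force: 2.0
```

Call:
move_arm:
  plan:
    - [[0,0,2],[0,0,0],0]
    - [[0,0,0],[0,0,0],0]
    - [[0,0,0],[0,0,0],0]

```text
clock: 27.1
eef_pos: [636.0, 251.2, 69.2]
tool_rot: [3.141, 0.001, 1.657]
force: [1.4, 0.6, 2.9]
width: -0.2
gripper_force: 1.5
```

The spring force fades gradually over several mm above a hard stop, so the button was fully pressed. Retracting for a last look.

Call:
move_arm:
  plan:
    - [[0,0,10],[0,0,0],0]
    - [[0,0,40],[0,0,0],0]
    - [[-30,30,50],[0,0,0],0]
    - [[-50,40,20],[0,0,0],0]
    - [[-50,40,0],[0,0,0],0]
    - [[-50,30,0],[0,0,0],0]
    - [[-40,30,0],[0,0,0],0]
    - [[0,0,0],[0,0,0],0]

```text
clock: 28.1
eef_pos: [416.3, 419.5, 184.8]
tool_rot: [-3.136, -0.0, 1.666]
force: [-0.0, -0.2, 0.5]
width: -0.2
gripper_force: 0.0
```

```bash
python3 - <<'E'
from h import *
a=cams.get_image('top')[120:210,130:330];b=cams.get_image('scene')[100:225,150:350]
a=cv2.resize(a,None,fx=4,fy=3.3*4/4+.0);a=cv2.resize(a,(800,300)) if 0 else cv2.resize(cams.get_image('top')[125:205,135:235],(400,320),interpolation=cv2.INTER_CUBIC)
b=cv2.resize(b,(400,250));cv2.imwrite('pics/f.png',np.hstack([a,np.vstack([b,np.zeros((70,400,3),np.uint8)])]))
print(status.read_state()['eef_pos'])
E
python3 -c "from red import *;red()"
```

```text
[422.4156501  415.20811257 185.66952987]
px [252.3 164.6] area 447 [26 24] world [606.   80.5   9. ]
px [292.7 165.7] area 444 [24 23] world [613.6 -15.    9. ]
px [237.8 241.5] area 210 [19 18] world [420.6  93.6   9. ]
```

View pics/f.png

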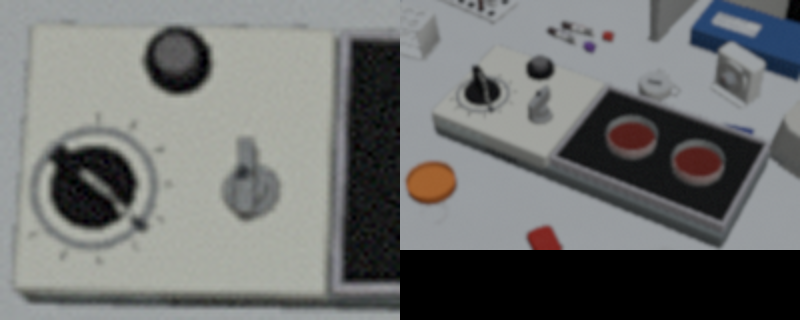

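The dial still points at the tab (140,224), the nut is back in its tight position, and both dishes are flat on the mat, so I'm handing the job in.

```bash
python3 -c "
from cell import ctrl;print(ctrl.finish_job())"
```

```text
the job is handed in; nothing more can be done
None
```

The job is handed in: the dial is set to the index tab and locked, both petri dishes lie flat on the mat, the start button was pressed fully and let go, and the oil bottle and red block were left untouched.

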